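# Right the fallen spray cans and close up the row

### The job

Two spray cans have fallen over, one in the long steel tray and one on the bench in front of it. Set both down upright on the tray floor (not dropped), in single file along the middle of the tray, in the space between the squat containers and the sliding stop, and slide the stop up so that the row is snug: both cans, the squat containers and the stop touching or nearly so. Keep the squat containers standing in their places and leave the mallet and the toothed pulley on the bench where they lie.

Things in the scene. Friction and masses are not known exactly. Their poses are not given: they have to be found in the camera images.
- can_a: The spray can: grey, paper label, black cap. 54 mm diameter up to 126 mm from its base, shoulder to 36 mm diameter at 138 mm, cap 34 mm diameter up to 165 mm; about 0.25 kg. Origin: centre of its flat base; z runs along its axis to the cap. It starts lying in the tray, cap pointing roughly along the tray's -y; identical to can_b and interchangeable with it.
- can_b: The other spray can: grey, paper label, black cap. 54 mm diameter up to 126 mm from its base, shoulder to 36 mm diameter at 138 mm, cap 34 mm diameter up to 165 mm; about 0.25 kg. Origin: centre of its flat base; z runs along its axis to the cap. It starts lying on the bench between the robot and the tray, cap pointing along the tray's +y or up to 0.3 rad from it towards the robot.
- tray: Long shallow steel tray, fixed: inside 120 mm wide (its x) and 540 mm long (its y, from -255 to +285 mm), floor 4 mm thick (inner floor at z = 4 mm), rims 19 mm high and 4 mm thick, end wall at +y 54 mm high. Origin: on the bench at mid-width; y runs along the tray from the stop to the squat containers.
- stop (a joint): Position of the sliding stop along the tray, m: 0 is furthest back, grows to 0.19 as it slides along the tray's +y. It starts at 0 to 0.015 and stays where it is left (about 2 N friction). The stop is an aluminium bookend: a plate 112 mm wide, 8 mm thick, top 66 mm above the bench, with a foot and a fin behind it.
- stop_face (a point): Point on the stop's front face (the side towards the cans), mid-width, 4 mm above the bench; its axes are those of the tray (y out of the face towards the cans).
- stop_fin (a point): Grip point on the stop's upright fin, 58 mm behind its front face and 50 mm above the bench. The fin is 10 mm thick across the tray (its x), runs from 8 to 82 mm behind the face, and its top is 65 mm above the bench.
- filter: Squat black oil filter standing in the tray near its +y end (place exchanged with the tin in some starts), 84 mm diameter, 94 mm tall, domed top with a steel nut (to 101 mm); 0.55 kg. Origin: centre of its base, z up. Leave it standing.
- tin: Squat round metal tin standing in the tray next to the filter, 84 mm diameter, 88 mm tall, 0.6 kg. Origin: centre of its base, z up. Leave it standing.
- mallet: Mallet lying on the bench, wooden handle along its x, white head 90 mm wide and 48 mm high; 260 mm long overall. Origin on the bench below the handle. Bystander.
- pulley: Dark steel toothed pulley lying flat, 100 mm diameter, 36 mm high with hub. Origin: centre of its underside. Bystander.
Mind the look-alikes: they are no part of the job. Leave any purple look-alike of the can_a alone.

How it is judged:
By the outcome, as a careful person would: the job done as asked, in the order asked, and still so for the second after the job is handed in, with the robot touching nothing.
It also fails if it takes over 70 s, if anything falls off the work surface, if the arm or the gripper's body presses on something with over 40 N, if the wrist force passes 120 N, or if a joint passes its speed limit or range.

### The arm

A 7-joint arm with a two-finger parallel gripper is mounted at the origin on the work surface. World frame = base frame: x ahead of the robot, y to its left, z up, the work surface at z = 0. Lengths are in m, angles in rad, forces in N, time in s.
With the tool pointing down it reaches from about 0.4 to 0.9 m from the base axis. Payload 5.5 kg.
Tool frame: the origin (TCP) lies at the very end of the fingers, on their centre line; the grasp point (between the pads) lies 19 mm behind it; z points along the fingers, y is the direction in which the jaws open and shut (so a half turn about z gives the same grasp; the last joint's range is limited). The gripper opens to 92 mm and grips with 3 to 60 N. Pads are 19 mm wide; open, the fingers measure 130 mm over their backs; the gripper's body (75 mm by 190 mm) begins 47 mm behind the grasp point.
Start: joints at [-0.9, 0.501, -0.427, 1.55, 0.221, 1.138, -0.21], TCP at [0.258, 0.597, 0.227] pointing down, gripper open.
Joint ranges: [-2.88, 2.88], [-0.31, 2.03], [-1.54, 1.56], [0.2, 2.42], [-1.41, 4.55], [0.19, 2.02], [-2.57, 2.57]. Speed limits (rad/s): [2.57, 2.57, 3.14, 3.14, 3.14, 3.14, 3.14].

### API

Orientations are given as a 3x3 rotation matrix whose columns are the frame's x, y, z axes.
In Python, from plant import manip gives the robot as it stands.
- The arm moves only by the tool drive_tool, never from a script. Its argument "increments" is a list that holds one entry, the list of rows, each a list of 4 numbers: the shift along the tool's x, y, z in cm, then the turn about the tool's z in rad. A call has 1 to 20 rows; each row shifts and turns the commanded pose from where the row before left it, along the tool's axes as they then stand; what a row does not reach is not made up. A row lasts 1/10 s, in which the tool goes at most 50 mm and 8.59 degrees, less where a joint would pass 70% of its speed; a pose out of reach is approached as far as the arm can. A call with a gripper value outside its range is refused whole. "hand" is the opening, from 0 (shut) to 1 (fully open), set as the call begins (left out, the last holds). The fingers move at their own pace and stop on an object; "force" is the grip in N (left out, the last holds). Time passes only in rows, so rows that do not move let the fingers close. It gives the time, the measured TCP pose, the force and the opening at its end, in the units of the state.
- manip.state(): the state, without advancing time (a new reading comes with each control period).
- manip.camera(name): name is "scene" or "top" or "wrist"; returns a dict with "color" (480x640x3 uint8, red, green, blue), "fovy" (degrees; the focal length in pixels is half the picture's height over the tangent of half this angle, whatever the lens; pixels are square), "cx", "cy" (the principal point, pixels), "rvec" (rotation vector, rad) and "tvec" (3), from world to camera coordinates, as OpenCV has them. Camera axes: x right, y down, z forward; pixel columns grow to the right and rows downward; lengths in m; the calibration is good to about 2 mm. A picture is of the moment at which its call begins. There is no depth.
- manip.close_job(): hands the job in, once; it reports no verdict.
The state is a dict: "time": time; "joint_positions": joint angles; "qd": joint speeds; "effort": joint torques, N m; "eef_pos": TCP position; "ee_rot": TCP orientation; "ft_force": force on the tool from outside, world axes, zero at the start; "torque": the same for the moment, N m; "finger_gap": finger opening in m.
Only numpy, scipy, OpenCV 4.12 (cv2) and the standard library are available. Lean on these libraries where they do the work, as an engineer would, in place of code of your own. Each camera call takes 0.05 s, during which the arm holds its last target. There are 200 camera calls.

## Working session

There is one attempt and no reset: what is moved stays moved. The work goes in short steps, Python scripts to look and compute and a tool call to move; the robot and the scene stay as the last step left them, time stands still between calls to the robot, and variables do not carry over. Pictures are saved under pics/ and viewed, about 8 in all and at most 12, crops included, and the job is handed in when it is done.

Besides the shell and the picture viewer there is one more tool, called after ">>>" in YAML: its name, and indented under it one key for each argument. drive_tool: Moves the arm, as the interface text tells. Its arguments: {"type":"object","properties":{"increments":{"type":"array","items":{"type":"array","items":{"type":"array","items":{"type":"number"}}}},"hand":{"type":"number"},"force":{"type":"number"}},"required":["increments"]}

```bash
mkdir -p pics; ls; cat > h.py <<'E'
import numpy as np, cv2
from plant import manip
def cam(n,save=None):
    c=manip.camera(n)
    c['f']=c['color'].shape[0]/2/np.tan(np.radians(c['fovy'])/2)
    c['R']=cv2.Rodrigues(np.array(c['rvec'],float))[0]; c['t']=np.array(c['tvec'],float).ravel()
    if save: cv2.imwrite(f'pics/{save}.png',c['color'][:,:,::-1])
    return c
def ray(c,u,v):
    d=c['R'].T@np.array([(u-c['cx'])/c['f'],(v-c['cy'])/c['f'],1.]); return -c['R'].T@c['t'],d
def onz(c,u,v,z):
    o,d=ray(c,u,v); return o+d*(z-o[2])/d[2]
def proj(c,p):
    q=c['R']@np.array(p,float)+c['t']; return q[:2]/q[2]*c['f']+[c['cx'],c['cy']]
E
python3 - <<'E'
from h import *
a=cam('scene','scene0');b=cam('top','top0')
for c in(a,b): print(c['fovy'],c['cx'],c['cy'],-c['R'].T@c['t'],c['R'][2])
s=manip.state();print(s['time'],s['eef_pos'],s['ee_rot'],s['finger_gap'])
E
```

```text
pics
47.13820135179742 321.11513441369084 248.83499407582255 [1.28875841 0.24105551 0.80123121] [-0.73546016 -0.21120222 -0.64381051]
53.19200260372755 320.0091775286527 239.86337145506832 [3.59972552e-01 9.11956253e-04 1.05626905e+00] [ 0.04291208  0.00798322 -0.99904696]
0.1 [0.25757757 0.59609154 0.22576668] [[-9.18003317e-01  3.96572027e-01 -7.33772201e-04]
 [ 3.96572704e-01  9.18001921e-01 -1.60137754e-03]
 [ 3.85427525e-05 -1.76106392e-03 -9.99998449e-01]] 0.09179051110759168
```

View pics/top0.png

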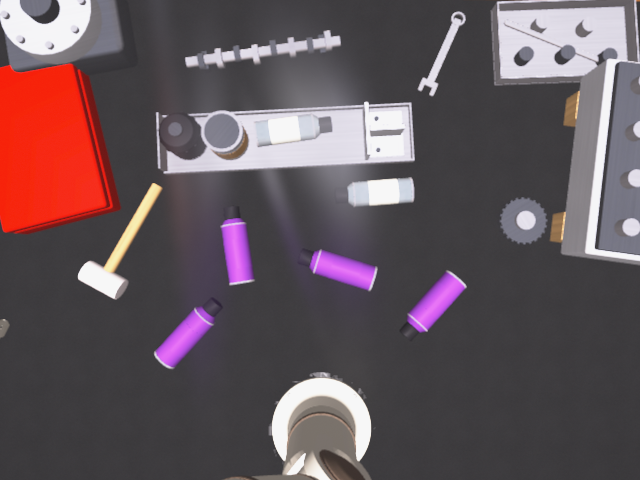

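View pics/scene0.png

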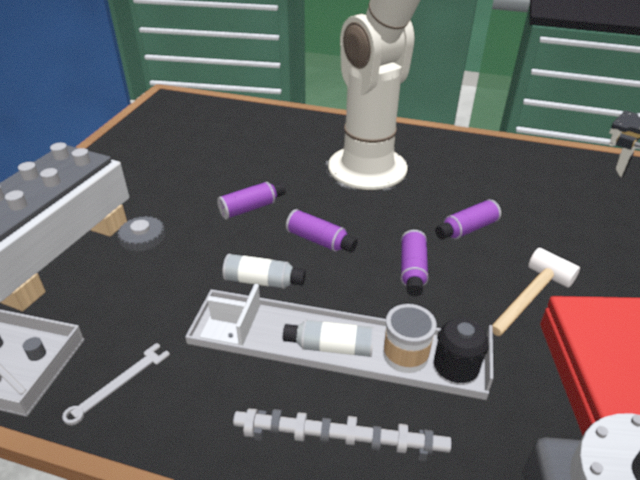

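The top view shows the filter at (180,135), the tin at (222,132), and can_a in the tray at (290,130) with its cap at (325,125). The stop plate is at x≈367, and can_b is on the bench at (380,192) with its cap at (343,193). 

Candidates for the cans are grey (290,130), grey (380,192), and purple (237,250), (343,270), (436,300) and (187,335). By the description the two grey ones with labels are right. Next is a close crop to check that choice.

```bash
python3 - <<'E'
import cv2
i=cv2.imread('pics/top0.png')[95:215,150:420]
cv2.imwrite('pics/crop1.png',cv2.resize(i,(783,348),interpolation=cv2.INTER_CUBIC))
E
```

```text
(no output)
```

View pics/crop1.png

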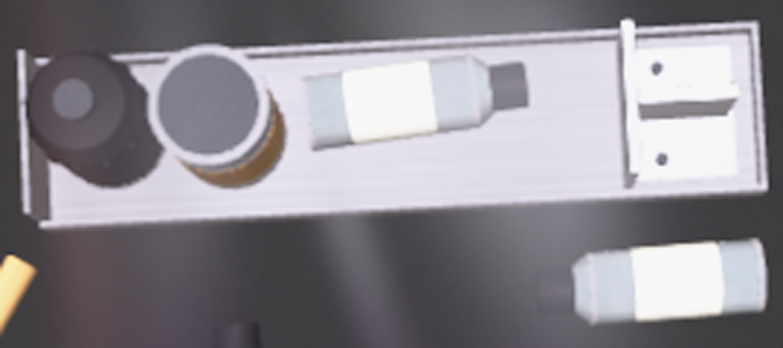

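The crop confirms that both grey labelled cans have black caps. can_a's base centre is at crop (309,114) and its cap end at (526,85). can_b's base is at (763,277) and its cap end at (539,291).

```bash
cat > m.py <<'E'
from h import *
c=cam('top')
def P(u,v,z): return onz(c,150+u/2.9-.0,95+v/2.9,z)
pts=dict(a_base=(309,114,.031),a_cap=(526,85,.031),b_base=(763,277,.027),b_cap=(539,291,.027),
rimRT=(759,23,.019),rimRB=(767,189,.019),rimLB=(40,227,.019),wallLT=(19,50,.054),wallLB=(25,213,.054),
tin=(209,100,.088),filt=(73,98,.101),stopT=(622,22,.066),stopB=(627,187,.066),fin0=(638,92,.065),fin1=(738,98,.065))
W={k:P(*v)for k,v in pts.items()}
for k,v in W.items(): print(k,v.round(4))
d=lambda a,b:(np.linalg.norm(W[a]-W[b]).round(4))
print('lenA',d('a_base','a_cap'),'lenB',d('b_base','b_cap'),'trayw',d('rimRT','rimRB'),'wallw',d('wallLT','wallLB'),'stopw',d('stopT','stopB'),'traylen',d('rimRB','rimLB'),'tinfilt',d('tin','filt'))
y=W['rimLB']-W['rimRB'];print('tray y ang',np.degrees(np.arctan2(y[1],y[0])))
for k in('a','b'):
  y=W[k+'_cap']-W[k+'_base'];print(k,np.degrees(np.arctan2(y[1],y[0])),'grip@150', (W[k+'_base']+y/np.linalg.norm(y)*.150).round(4))
E
python3 m.py
```

```text
a_base [0.6304 0.15   0.031 ]
a_cap [ 0.6545 -0.0115  0.031 ]
b_base [ 0.5138 -0.1898  0.027 ]
b_cap [ 0.5008 -0.0235  0.027 ]
rimRT [ 0.7078 -0.1868  0.019 ]
rimRB [ 0.5815 -0.1938  0.019 ]
rimLB [0.5447 0.3527 0.019 ]
wallLT [0.6687 0.3602 0.054 ]
wallLB [0.5486 0.3521 0.054 ]
tin [0.6244 0.2125 0.088 ]
filt [0.6209 0.3046 0.101 ]
stopT [ 0.6914 -0.0796  0.066 ]
stopB [ 0.5715 -0.0846  0.066 ]
fin0 [ 0.6408 -0.0918  0.065 ]
fin1 [ 0.6374 -0.1638  0.065 ]
lenA 0.1633 lenB 0.1668 trayw 0.1265 wallw 0.1203 stopw 0.1201 traylen 0.5477 tinfilt 0.093
tray y ang 93.84684083699806
a -81.5045918970286 grip@150 [0.6526 0.0017 0.031 ]
b 94.45299009955302 grip@150 [ 0.5021 -0.0403  0.027 ]
```

The measured sizes agree with those given: can lengths 163 and 167 mm, tray width about 127 mm, tray length about 548 mm. can_a comes first. I'll turn the tool and then travel above its cap.

>>> drive_tool:
  increments:
    - [[0, 0, 0, 0.127], [0, 0, 0, 0.127], [0, 0, 0, 0.127], [0, 0, 0, 0.127], [0, 0, 0, 0.127], [0, 0, 0, 0.127], [0, 0, 0, 0.127], [0, 0, 0, 0.127]]
  hand: 0.65
  force: 10

```text
time: 0.95
eef_pos: [0.2576, 0.5964, 0.2263]
ee_rot: [[-0.141, 0.99, -0.0], [0.99, 0.141, -0.001], [-0.001, -0.001, -1.0]]
ft_force: [0.2, -1.1, -0.1]
finger_gap: 0.0599
```

>>> drive_tool:
  increments:
    - [[-3.6, 1.7, 0, 0], [-3.6, 1.7, 0, 0], [-3.6, 1.7, 0, 0], [-3.6, 1.7, 0, 0], [-3.6, 1.7, 0, 0], [-3.6, 1.7, 0, 0], [-3.6, 1.7, 0, 0], [-3.6, 1.7, 0, 0], [-3.6, 1.7, 0, 0], [-3.6, 1.7, 0, 0], [-3.6, 1.7, 0, 0], [-3.6, 1.7, 0, 0], [-3.6, 1.7, 0, 0], [-3.6, 1.7, 0, 0], [-3.6, 1.7, 0, 0], [-3.6, 1.7, 0, 0], [-3.6, 1.7, 0, 0], [-3.6, 1.7, 0, 0], [0, 0, 0, 0], [0, 0, 0, 0]]

```text
time: 2.95
eef_pos: [0.6552, -0.0009, 0.2259]
ee_rot: [[-0.144, 0.99, -0.001], [0.99, 0.144, -0.0], [0.0, -0.001, -1.0]]
ft_force: [0.2, 1.0, -0.3]
finger_gap: 0.0597
```

```bash
cat >> h.py <<'E'
def go(p):
    s=manip.state(); R=np.array(s['ee_rot']); e=np.array(s['eef_pos'])
    print('t',round(s['time'],2),'tcp',e.round(4),'yang',np.degrees(np.arctan2(R[1,1],R[0,1])).round(2),'tilt',R[:,2].round(3),'F',np.round(s['ft_force'],1),'gap',round(s['finger_gap'],4),'q7',round(s['joint_positions'][6],2))
    if p is not None: print('tool cm',(R.T@(np.array(p)-e)*100).round(2))
E
python3 - <<'E'
from h import *
go([.6526,.0017,.012]); c=cam('wrist','w1')
for p in([.6304,.15,.031],[.6545,-.0115,.031],[.6526,.0017,.031]): print(proj(c,p).round(0))
E
```

```text
t 2.95 tcp [ 0.6552 -0.0009  0.2259] yang 8.27 tilt [-0.001 -0.    -1.   ] F [ 0.2  1.  -0.3] gap 0.0597 q7 0.13
tool cm [ 0.3  -0.19 21.39]
[320.  16.]
[322. 227.]
[322. 212.]
```

View pics/w1.png

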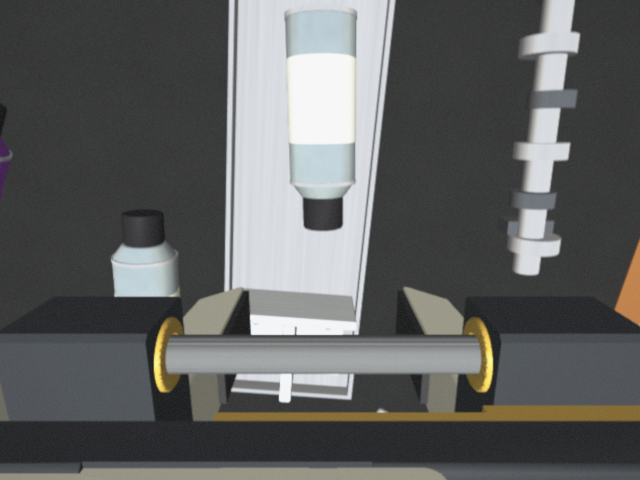

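The prediction matches the wrist view: cap end at (322,228), base at (321,12). The cap lies about 20 mm off the tray's middle, near the +x rim, so I'll grip just above the rim first, drag the cap to mid-tray and then regrip lower.

>>> drive_tool:
  increments:
    - [[0.3, -0.2, 2.5, 0], [0, 0, 2.5, 0], [0, 0, 2.5, 0], [0, 0, 2.5, 0], [0, 0, 2.5, 0], [0, 0, 2.5, 0], [0, 0, 2.0, 0], [0, 0, 1.5, 0], [0, 0, 1.0, 0], [0, 0, 0.9, 0], [0, 0, 0, 0], [0, 0, 0, 0]]
  hand: 0.5

```text
time: 4.2
eef_pos: [0.6534, 0.0033, 0.0232]
ee_rot: [[-0.147, 0.989, 0.001], [0.989, 0.147, 0.0], [-0.0, 0.001, -1.0]]
ft_force: [-0.7, 0.7, -0.6]
finger_gap: 0.0459
```

>>> drive_tool:
  increments:
    - [[0, 0, 0, 0], [0, 0, 0, 0], [0, 0, 0, 0], [0, 0, 0, 0], [0, 0, 0, 0]]
  hand: 0.25
  force: 8

```text
time: 4.7
eef_pos: [0.6537, 0.0031, 0.0235]
ee_rot: [[-0.146, 0.989, 0.002], [0.989, 0.146, -0.0], [-0.0, 0.002, -1.0]]
ft_force: [-0.1, -0.4, 4.6]
finger_gap: 0.0333
```

>>> drive_tool:
  increments:
    - [[0, -0.3, 0, 0.02], [0, -0.3, 0, 0.02], [0, -0.3, 0, 0.02], [0, -0.3, 0, 0.02], [0, -0.3, 0, 0.02], [0, 0, 0, 0], [0, 0, 0, 0]]

```text
time: 5.4
eef_pos: [0.6384, 0.0016, 0.0233]
ee_rot: [[-0.046, 0.999, 0.001], [0.999, 0.046, 0.0], [-0.0, 0.001, -1.0]]
ft_force: [2.0, -0.5, 6.6]
finger_gap: 0.0334
```

```bash
python3 - <<'E'
from h import *
go(None); c=cam('wrist','w2')
E
```

```text
t 5.4 tcp [0.6384 0.0016 0.0233] yang 2.64 tilt [ 0.001  0.    -1.   ] F [ 2.  -0.5  6.6] gap 0.0334 q7 0.05
```

View pics/w2.png

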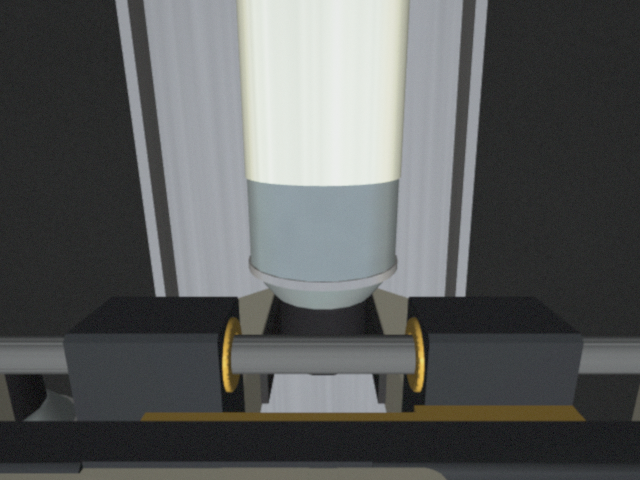

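The can is gripped and centred in the tray. I'll regrip it lower.

>>> drive_tool:
  increments:
    - [[0, 0, 0, 0], [0, 0, 0, 0], [0, 0, 0.4, 0], [0, 0, 0.4, 0], [0, 0, 0.2, 0], [0, 0, 0, 0]]
  hand: 0.45

```text
time: 6.05
eef_pos: [0.6373, 0.0016, 0.0118]
ee_rot: [[-0.047, 0.999, -0.002], [0.999, 0.047, -0.0], [0.0, -0.002, -1.0]]
ft_force: [-0.1, 0.3, 0.1]
finger_gap: 0.0416
```

>>> drive_tool:
  increments:
    - [[0, 0, 0, 0], [0, 0, 0, 0], [0, 0, 0, 0], [0, 0, 0, 0], [0, 0, 0, 0]]
  hand: 0.25
  force: 8

```text
time: 6.55
eef_pos: [0.6381, 0.0016, 0.0127]
ee_rot: [[-0.047, 0.999, 0.0], [0.999, 0.047, 0.0], [0.0, 0.0, -1.0]]
ft_force: [0.3, -0.1, -1.0]
finger_gap: 0.0339
```

>>> drive_tool:
  increments:
    - [[0, 0, -1, 0], [0, 0, -1, 0], [0, 0, -1, 0], [0, 0, -1, 0], [0.2, 0, -1, 0], [0.4, 0, -1, 0], [0.6, 0, -1, 0], [0.7, 0, -1, 0], [0.8, 0, -1, 0], [0.8, 0, -1, 0], [0.8, 0, -1, 0], [0.8, 0, -1, 0], [0.8, 0, -1, 0], [0.8, 0, -1, 0], [0.8, 0, -1, 0], [0, 0, -1, 0], [0, 0, 0, 0], [0, 0, 0, 0], [0, 0, 0, 0], [0, 0, 0, 0]]

```text
time: 8.55
eef_pos: [0.6341, 0.076, 0.172]
ee_rot: [[-0.046, 0.999, -0.001], [0.999, 0.046, -0.0], [-0.0, -0.001, -1.0]]
ft_force: [-0.1, -0.7, -3.6]
finger_gap: 0.0335
```

```bash
python3 - <<'E'
from h import *
go(None); c=cam('scene');i=c['color'][200:420,180:540,::-1]
cv2.imwrite('pics/s2.png',cv2.resize(i,(720,440)))
E
```

```text
t 8.55 tcp [0.6341 0.076  0.172 ] yang 2.66 tilt [-0.001 -0.    -1.   ] F [-0.1 -0.7 -3.6] gap 0.0335 q7 -0.08
```

View pics/s2.png

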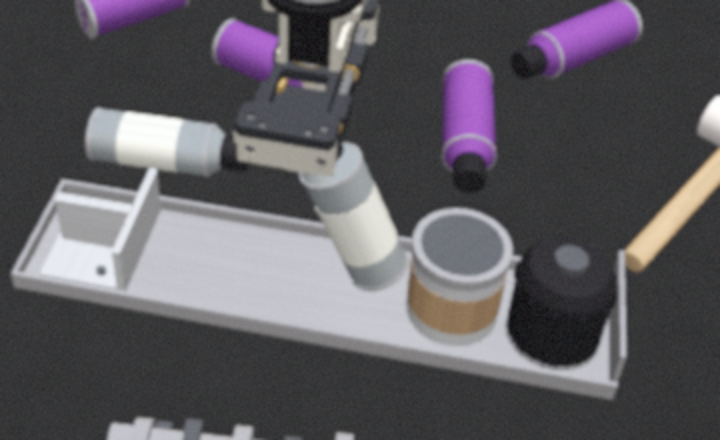

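The can hangs clear of the floor but tilted about 25°, cap towards the stop and base towards the tin. I'll lower it until the base edge touches, then pivot it upright with a light grip.

>>> drive_tool:
  increments:
    - [[-0.5, -0.2, 0, 0], [-0.5, -0.2, 0, 0], [-0.5, -0.1, 0.5, 0], [0, 0, 1.0, 0], [0, 0, 1.0, 0], [0, 0, 0.5, 0], [0, 0, 0, 0], [0, 0, 0, 0]]

```text
time: 9.4
eef_pos: [0.6302, 0.0616, 0.1424]
ee_rot: [[-0.047, 0.999, -0.0], [0.999, 0.047, 0.0], [0.0, -0.0, -1.0]]
ft_force: [0.2, -1.0, -3.1]
finger_gap: 0.0335
```

>>> drive_tool:
  increments:
    - [[0, 0, 0.3, 0], [0, 0, 0.3, 0], [0, 0, 0.2, 0], [0, 0, 0, 0]]

```text
time: 9.8
eef_pos: [0.6315, 0.0606, 0.136]
ee_rot: [[-0.046, 0.999, 0.003], [0.999, 0.046, -0.0], [-0.001, 0.003, -1.0]]
ft_force: [-0.5, -1.2, 4.4]
finger_gap: 0.0337
```

>>> drive_tool:
  increments:
    - [[0.6, 0, -0.1, 0], [0.6, 0, -0.1, 0], [0.6, 0, 0, 0], [0.6, 0, 0, 0], [0.6, 0, 0, 0], [0.6, 0, 0, 0], [0.6, 0, 0, 0], [0.6, 0, 0, 0], [0.6, 0, 0, 0], [0.6, 0, 0, 0], [0.6, 0, 0, 0], [0, 0, 0, 0], [0, 0, 0, 0]]
  force: 5

```text
time: 11.1
eef_pos: [0.6304, 0.1279, 0.1414]
ee_rot: [[-0.047, 0.999, 0.007], [0.999, 0.047, 0.001], [0.001, 0.007, -1.0]]
ft_force: [-2.0, -3.6, 18.2]
finger_gap: 0.0331
```

```bash
python3 - <<'E'
from h import *
go(None); c=cam('scene');i=c['color'][200:420,180:540,::-1]
cv2.imwrite('pics/s3.png',cv2.resize(i,(720,440)))
E
```

```text
t 11.1 tcp [0.6304 0.1279 0.1414] yang 2.7 tilt [ 0.007  0.001 -1.   ] F [-2.  -3.6 18.2] gap 0.0331 q7 -0.16
```

View pics/s3.png

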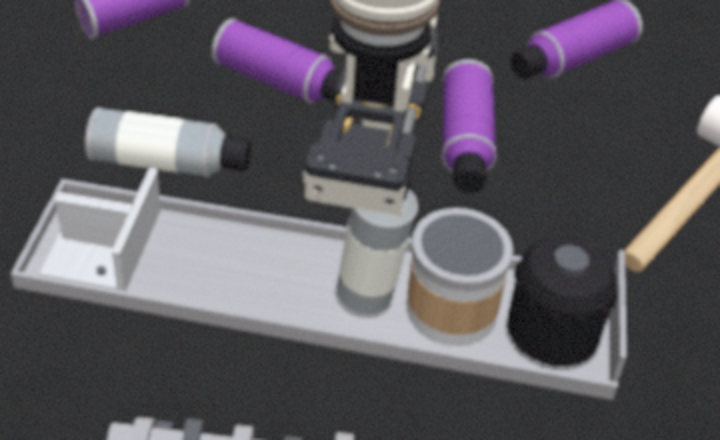

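>>> drive_tool:
  increments:
    - [[0, 0, -0.1, 0], [0, 0, -0.1, 0], [0, 0, -0.1, 0], [0, 0, 0, 0], [0, 0, 0, 0]]

```text
time: 11.65
eef_pos: [0.6287, 0.1278, 0.1418]
ee_rot: [[-0.047, 0.999, 0.004], [0.999, 0.047, 0.001], [0.001, 0.004, -1.0]]
ft_force: [-0.1, -1.8, 8.6]
finger_gap: 0.0334
```

```bash
python3 - <<'E'
from h import *
go(None); c=cam('scene')
# silhouette width centres of can: mask row-wise around expected axis
for z in(.01,.02,.03,.05,.07,.09,.11,.125): 
  u,v=proj(c,[.630,.127,z+.004]); r=c['color'][int(round(v)),int(u)-40:int(u)+40].astype(int)
  e=cv2.Sobel(r.sum(1).astype(np.float32).reshape(1,-1),cv2.CV_32F,1,0,ksize=3)[0]
  i=np.argsort(-abs(e))[:6]; print(z,round(u,1),round(v,1),[(int(u)-40+k,int(e[k])) for k in sorted(i)])
E
```

```text
t 11.65 tcp [0.6287 0.1278 0.1418] yang 2.69 tilt [ 0.004  0.001 -1.   ] F [-0.1 -1.8  8.6] gap 0.0334 q7 -0.16
0.01 359.1 343.8 [(np.int64(347), -696), (np.int64(348), -832), (np.int64(377), 604), (np.int64(378), 440), (np.int64(383), -980), (np.int64(384), -1016)]
0.02 359.3 340.3 [(np.int64(348), -884), (np.int64(349), -664), (np.int64(351), 504), (np.int64(383), -768), (np.int64(384), -1084), (np.int64(385), -564)]
0.03 359.6 336.7 [(np.int64(348), -528), (np.int64(349), -576), (np.int64(383), -464), (np.int64(384), -932), (np.int64(385), -808), (np.int64(397), 384)]
0.05 360.3 329.3 [(np.int64(350), -552), (np.int64(385), -748), (np.int64(386), -792), (np.int64(388), 668), (np.int64(389), 760), (np.int64(394), -656)]
0.07 360.9 321.7 [(np.int64(351), -472), (np.int64(352), -400), (np.int64(386), 672), (np.int64(387), 432), (np.int64(390), -684), (np.int64(391), -696)]
0.09 361.5 314.0 [(np.int64(386), 580), (np.int64(387), 1140), (np.int64(388), 812), (np.int64(391), -488), (np.int64(392), -672), (np.int64(393), -452)]
0.11 362.2 306.0 [(np.int64(359), 656), (np.int64(387), -876), (np.int64(388), -1072), (np.int64(394), 660), (np.int64(395), 844), (np.int64(396), 628)]
0.125 362.7 299.9 [(np.int64(372), -388), (np.int64(373), -504), (np.int64(376), 504), (np.int64(377), 600), (np.int64(388), -1028), (np.int64(389), -1036)]
```

The left edge slope shows the can leaning about 3.5° past vertical towards the tin. I'll back off 8 mm and recheck.

>>> drive_tool:
  increments:
    - [[-0.3, 0, -0.1, 0], [-0.3, 0, 0, 0], [-0.2, 0, 0, 0], [0, 0, 0, 0], [0, 0, 0, 0]]

```text
time: 12.2
eef_pos: [0.6277, 0.1191, 0.1408]
ee_rot: [[-0.047, 0.999, 0.0], [0.999, 0.047, 0.0], [-0.0, 0.0, -1.0]]
ft_force: [-0.2, -0.5, 3.8]
finger_gap: 0.0327
```

```bash
cat > lean.py <<'E'
import sys
from h import *
go(None); c=cam('scene'); x,y=map(float,sys.argv[1:3])
# left (tray -y) edge of can vs that of a true vertical
for z in(.01,.02,.03,.04,.05,.06,.07,.08,.09): 
  u,v=proj(c,[x,y-.027,z+.004]); lo=int(u)-14; r=c['color'][int(round(v)),lo:lo+24].astype(int).sum(1)
  e=abs(np.gradient(r)); k=np.average(np.arange(24),weights=e**2); print(z,round(u,1),round(lo+k-u,1),end=' | ')
print()
E
python3 lean.py .629 .120
```

```text
t 12.2 tcp [0.6277 0.1191 0.1408] yang 2.68 tilt [ 0.  0. -1.] F [-0.2 -0.5  3.8] gap 0.0327 q7 -0.15
0.01 341.4 6.5 | 0.02 341.6 6.3 | 0.03 341.7 6.5 | 0.04 341.9 6.9 | 0.05 342.1 6.8 | 0.06 342.3 7.1 | 0.07 342.5 1.3 | 0.08 342.7 5.6 | 0.09 342.9 -7.1 |
```

It now reads about 1° from vertical with a light load. I'll release, rise and back off to look at it from the wrist.

>>> drive_tool:
  increments:
    - [[0, 0, 0, 0], [0, 0, 0, 0], [0, 0, 0, 0], [0, 0, -1, 0], [0, 0, -2, 0], [0, 0, -3, 0], [0, 0, -3, 0], [-3, 0, -3, 0], [-4, 0, -1, 0], [-3, 0, 0, 0], [0, 0, 0, 0], [0, 0, 0, 0]]
  hand: 0.55

```text
time: 13.45
eef_pos: [0.6322, 0.0185, 0.2713]
ee_rot: [[-0.045, 0.999, 0.0], [0.999, 0.045, 0.0], [0.0, 0.0, -1.0]]
ft_force: [-0.7, 1.4, 0.8]
finger_gap: 0.0505
```

```bash
python3 - <<'E'
from h import *
go(None); c=cam('wrist','w3')
for n,p in dict(cap=[.628,.12,.169],sh=[.628,.12,.142],tin=[.6244,.2125,.088],tinedge=[.6244,.1705,.088]).items(): print(n,proj(c,p).round(0))
E
```

```text
t 13.45 tcp [0.6322 0.0185 0.2713] yang 2.57 tilt [ 0.  0. -1.] F [-0.7  1.4  0.8] gap 0.0505 q7 0.01
cap [325.  74.]
sh [325.  79.]
tin [325. -53.]
tinedge [323.  13.]
```

View pics/w3.png

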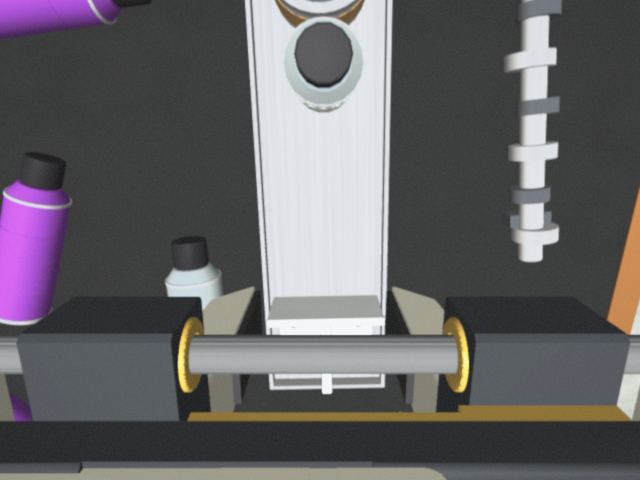

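can_a stands upright with its cap at (323,55), which puts it at y≈0.131, about 12 mm short of the tin. The stop will close that gap. Next is can_b's cap.

>>> drive_tool:
  increments:
    - [[-1.3, -3.3, 0, -0.011], [-1.3, -3.3, 0, -0.011], [-1.3, -3.3, 0, -0.011], [-1.4, -3.3, 0, 0], [0, 0, 3.5, 0], [0, 0, 4, 0], [0, 0, 4, 0], [0, 0, 4, 0], [0, 0, 4, 0], [0, 0, 3, 0], [0, 0, 2, 0], [0, 0, 1, 0], [0, 0, 0.6, 0], [0, 0, 0, 0], [0, 0, 0, 0]]
  hand: 0.62

```text
time: 15.0
eef_pos: [0.5048, -0.0416, 0.0106]
ee_rot: [[-0.08, 0.997, 0.002], [0.997, 0.08, 0.0], [0.0, 0.002, -1.0]]
ft_force: [0.5, -0.7, 0.7]
finger_gap: 0.0572
```

```bash
python3 - <<'E'
from h import *
go([.5021,-.0403,.009])
E
```

```text
t 15.0 tcp [ 0.5048 -0.0416  0.0106] yang 4.61 tilt [ 0.002  0.    -1.   ] F [ 0.5 -0.7  0.7] gap 0.0572 q7 0.19
tool cm [ 0.15 -0.26  0.16]
```

>>> drive_tool:
  increments:
    - [[0.1, -0.2, 0.1, 0], [0, 0, 0, 0], [0, 0, 0, 0]]

```text
time: 15.3
eef_pos: [0.5021, -0.0411, 0.0092]
ee_rot: [[-0.08, 0.997, 0.001], [0.997, 0.08, 0.0], [-0.0, 0.001, -1.0]]
ft_force: [-0.1, 0.7, 0.0]
finger_gap: 0.0569
```

>>> drive_tool:
  increments:
    - [[0, 0, 0, 0], [0, 0, 0, 0], [0, 0, 0, 0], [0, 0, 0, 0], [0, 0, 0, 0], [0, 0, 0, 0]]
  hand: 0.25
  force: 6

```text
time: 15.9
eef_pos: [0.502, -0.0409, 0.0088]
ee_rot: [[-0.08, 0.997, 0.0], [0.997, 0.08, 0.0], [0.0, 0.0, -1.0]]
ft_force: [0.5, -0.2, 0.9]
finger_gap: 0.0358
```

>>> drive_tool:
  increments:
    - [[-0.2, 0, -0.9, 0], [-0.2, 0, -0.9, 0], [-0.3, 0, -0.8, 0], [-0.4, 0, -0.8, 0], [-0.4, 0, -0.8, 0], [-0.4, 0, -0.8, 0], [-0.5, 0, -0.7, 0], [-0.5, 0, -0.7, 0], [-0.5, 0, -0.7, 0], [-0.6, 0, -0.6, 0], [-0.6, 0, -0.6, 0], [-0.7, 0, -0.6, 0], [-0.7, 0, -0.5, 0], [-0.7, 0, -0.5, 0], [-0.8, 0, -0.5, 0], [-0.8, 0, -0.4, 0], [-0.8, 0, -0.4, 0], [-0.8, 0, -0.4, 0], [0, 0, 0, 0]]

```text
time: 17.8
eef_pos: [0.5101, -0.1417, 0.1254]
ee_rot: [[-0.078, 0.997, 0.001], [0.997, 0.078, -0.001], [-0.001, 0.001, -1.0]]
ft_force: [-0.0, 0.6, -2.3]
finger_gap: 0.0335
```

>>> drive_tool:
  increments:
    - [[-0.8, 0, -0.2, 0], [-0.8, 0, -0.2, 0], [-0.9, 0, -0.1, 0], [-0.9, 0, 0, 0], [-0.9, 0, 0, 0], [-0.9, 0, 0, 0], [-0.9, 0, 0, 0], [-0.9, 0, 0, 0], [-0.9, 0, 0, 0], [0, 0, 0, 0], [0, 0, 0, 0]]

```text
time: 18.9
eef_pos: [0.5159, -0.2186, 0.1296]
ee_rot: [[-0.079, 0.997, -0.0], [0.997, 0.079, 0.0], [0.0, -0.0, -1.0]]
ft_force: [0.7, 0.1, -2.8]
finger_gap: 0.0338
```

```bash
python3 - <<'E'
from h import *
go(None); c=cam('scene')
i=c['color'][170:350,150:450,::-1]
cv2.imwrite('pics/s4.png',cv2.resize(i,(750,450)))
for z in (0,.126): print(((proj(c,[.516,-.22,z])-[150,170])*2.5).round(0))
E
```

```text
t 18.9 tcp [ 0.5159 -0.2186  0.1296] yang 4.55 tilt [-0.  0. -1.] F [ 0.7  0.1 -2.8] gap 0.0338 q7 0.51
[159. 255.]
[141. 139.]
```

View pics/s4.png

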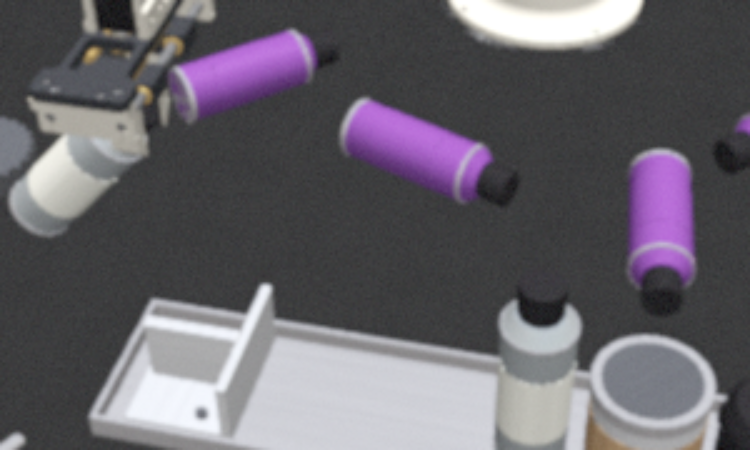

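can_b is in the air, tilted about 38° with its base towards -y. As with can_a, I'll shift it +y, lower to edge contact, then pivot it upright.

>>> drive_tool:
  increments:
    - [[1.5, 0, 0, 0], [1.5, 0, 0, 0], [1.5, 0, 0, 0], [1.5, 0, 0, 0], [0, 0, 0.4, 0], [0, 0, 0.4, 0], [0, 0, 0.2, 0], [0, 0, 0, 0], [0, 0, 0, 0]]

```text
time: 19.85
eef_pos: [0.5111, -0.1595, 0.1195]
ee_rot: [[-0.079, 0.997, -0.0], [0.997, 0.079, -0.0], [-0.0, -0.0, -1.0]]
ft_force: [0.2, -0.1, -2.4]
finger_gap: 0.0336
```

>>> drive_tool:
  increments:
    - [[0, 0, 0.3, 0], [0, 0, 0.2, 0], [0, 0, 0, 0]]

```text
time: 20.15
eef_pos: [0.5114, -0.1584, 0.1147]
ee_rot: [[-0.08, 0.997, 0.0], [0.997, 0.08, 0.0], [0.0, 0.0, -1.0]]
ft_force: [0.2, 1.9, 0.3]
finger_gap: 0.0337
```

>>> drive_tool:
  increments:
    - [[0, 0, 0.3, 0], [-0.7, 0, -0.3, 0], [-0.7, 0, -0.3, 0], [-0.7, 0, -0.3, 0], [-0.8, 0, -0.2, 0], [-0.8, 0, -0.2, 0], [-0.9, 0, -0.2, 0], [-0.9, 0, -0.1, 0], [-0.9, 0, -0.1, 0], [-0.8, 0, 0, 0], [-0.7, 0, 0, 0], [-0.7, 0, 0, 0], [-0.7, 0, 0, 0], [0, 0, 0, 0], [0, 0, 0, 0]]

```text
time: 21.65
eef_pos: [0.5186, -0.2513, 0.1286]
ee_rot: [[-0.08, 0.997, -0.0], [0.997, 0.08, 0.0], [0.0, -0.0, -1.0]]
ft_force: [-0.2, -0.1, -2.0]
finger_gap: 0.0338
```

```bash
cat > lean2.py <<'E'
from h import *
import sys
go(None); c=cam('scene'); s=manip.state(); x,y,_=s['eef_pos']; z0=float(sys.argv[1])
# grey/white can pixels near expected column: centre of silhouette per row vs true vertical axis through tcp
for z in np.arange(.02,.115,.015):
  u,v=proj(c,[x,y,z+z0]); lo=int(u)-45; r=c['color'][int(round(v)),lo:lo+90].astype(int)
  m=(r.sum(1)>300)&(np.ptp(r,axis=1)<70); k=np.flatnonzero(m); print(round(z,3),'u',round(u,1),'edges',(k.min()+lo,k.max()+lo) if len(k) else None,'mid-u',round(k.mean()+lo-u,1) if len(k) else None)
E
python3 lean2.py 0
```

```text
t 21.65 tcp [ 0.5186 -0.2513  0.1286] yang 4.57 tilt [-0.  0. -1.] F [-0.2 -0.1 -2. ] gap 0.0338 q7 0.57
0.02 u 198.9 edges (np.int64(153), np.int64(163)) mid-u -40.9
0.035 u 197.9 edges (np.int64(152), np.int64(166)) mid-u -38.9
0.05 u 197.0 edges (np.int64(151), np.int64(173)) mid-u -35.0
0.065 u 196.0 edges (np.int64(150), np.int64(177)) mid-u -32.5
0.08 u 195.0 edges (np.int64(149), np.int64(183)) mid-u -29.0
0.095 u 194.0 edges (np.int64(148), np.int64(184)) mid-u -28.0
0.11 u 192.9 edges (np.int64(147), np.int64(192)) mid-u -23.4
```

The base slid rather than pivoting, because the tilt was too steep for floor friction. I'll ease the grip to 4 N so the can swings nearer to vertical, with a quick move and stop to help.

>>> drive_tool:
  increments:
    - [[0, 0, -0.5, 0], [0, 0, -0.5, 0], [1, 0, 0, 0], [2.5, 0, 0, 0], [3, 0, 0, 0], [0, 0, 0, 0], [0, 0, 0, 0], [0, 0, 0, 0], [2.5, 0, 0, 0], [3, 0, 0, 0], [0, 0, 0, 0], [0, 0, 0, 0], [0, 0, 0, 0]]
  force: 4

```text
time: 23.0
eef_pos: [0.5092, -0.1336, 0.1389]
ee_rot: [[-0.078, 0.997, 0.001], [0.997, 0.078, -0.001], [-0.001, 0.0, -1.0]]
ft_force: [1.1, -0.7, 0.9]
finger_gap: 0.0233
```

```bash
python3 lean2.py 0
```

```text
t 23.0 tcp [ 0.5092 -0.1336  0.1389] yang 4.47 tilt [ 0.001 -0.001 -1.   ] F [ 1.1 -0.7  0.9] gap 0.0233 q7 0.34
0.02 u 251.8 edges (np.int64(213), np.int64(238)) mid-u -26.3
0.035 u 251.3 edges (np.int64(211), np.int64(236)) mid-u -27.8
0.05 u 250.8 edges (np.int64(210), np.int64(237)) mid-u -27.3
0.065 u 250.3 edges (np.int64(209), np.int64(236)) mid-u -27.8
0.08 u 249.7 edges (np.int64(208), np.int64(235)) mid-u -28.2
0.095 u 249.2 edges (np.int64(207), np.int64(235)) mid-u -28.2
0.11 u 248.6 edges (np.int64(207), np.int64(233)) mid-u -28.6
```

The fingers slipped off (gap 23 mm), but the silhouette is now vertical, so can_b seems to be standing about 5 cm behind the tool. I'll rise and look from the wrist.

>>> drive_tool:
  increments:
    - [[0, 0, -3, 0], [0, 0, -4, 0], [0, 0, -4, 0], [0, 0, -2, 0], [-3, 0, 0, 0], [-4, 0, 0, 0], [-4, 0, 0, 0], [-4, 0, 0, 0], [-1, 0, 0, 0], [0, 0, 0, 0], [0, 0, 0, 0]]
  hand: 0.6
  force: 15

```text
time: 24.15
eef_pos: [0.5217, -0.2906, 0.2683]
ee_rot: [[-0.08, 0.997, -0.001], [0.997, 0.08, 0.001], [0.001, -0.0, -1.0]]
ft_force: [0.7, 0.3, 0.5]
finger_gap: 0.0548
```

```bash
python3 - <<'E'
from h import *
go(None); c=cam('wrist','w4')
cv2.imwrite('pics/w4.png',c['color'][:,:,::-1])
np.savez('w4.npz',**{k:np.array(c[k]) for k in('f','cx','cy','R','t')})
E
```

```text
t 24.15 tcp [ 0.5217 -0.2906  0.2683] yang 4.57 tilt [-0.001  0.001 -1.   ] F [0.7 0.3 0.5] gap 0.0548 q7 0.62
```

View pics/w4.png

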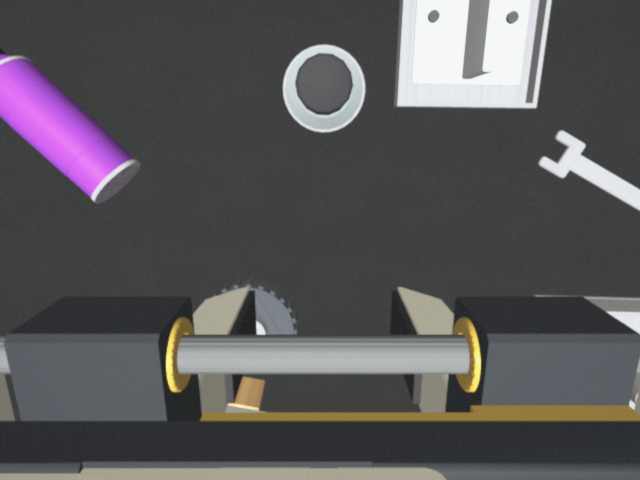

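can_b stands upright on the bench, cap at (324,83). I'll compute its position.

```bash
python3 - <<'E'
from h import *
d=dict(np.load('w4.npz')); p=onz(d,324,83,.165); print(p.round(4)); go([p[0],p[1],.130])
E
```

```text
[ 0.5138 -0.194   0.165 ]
t 24.2 tcp [ 0.522  -0.2897  0.2684] yang 4.66 tilt [-0.     0.001 -1.   ] F [-0.1  0.1  0.4] gap 0.0551 q7 0.62
tool cm [ 9.59 -0.04 13.85]
```

>>> drive_tool:
  increments:
    - [[3, 0, 0, 0], [3.5, 0, 0, 0], [3.1, 0, 0, 0], [0, 0, 2, 0], [0, 0, 3, 0], [0, 0, 3, 0], [0, 0, 3, 0], [0, 0, 1.8, 0], [0, 0, 1, 0], [0, 0, 0, 0], [0, 0, 0, 0]]

```text
time: 25.3
eef_pos: [0.5149, -0.1951, 0.1316]
ee_rot: [[-0.081, 0.997, 0.001], [0.997, 0.081, -0.0], [-0.0, 0.001, -1.0]]
ft_force: [-0.3, -0.4, 0.6]
finger_gap: 0.0551
```

>>> drive_tool:
  increments:
    - [[0, 0, 0, 0], [0, 0, 0, 0], [0, 0, 0, 0], [0, 0, 0, 0], [0, 0, 0, 0], [0, 0, 0, 0]]
  hand: 0.25
  force: 20

```text
time: 25.9
eef_pos: [0.5148, -0.1958, 0.1317]
ee_rot: [[-0.08, 0.997, 0.001], [0.997, 0.08, -0.0], [-0.0, 0.001, -1.0]]
ft_force: [-1.6, 0.5, 6.9]
finger_gap: 0.0423
```

>>> drive_tool:
  increments:
    - [[0, 0, -1, 0], [0, 0, -2, 0], [0, 0, -2, 0], [0, 0, -2, 0], [0, 0, -2, 0], [0, 0, -1, 0], [0, 0, 0, 0]]

```text
time: 26.6
eef_pos: [0.5149, -0.1959, 0.2321]
ee_rot: [[-0.08, 0.997, 0.002], [0.997, 0.08, -0.001], [-0.001, 0.002, -1.0]]
ft_force: [-0.4, -0.5, -2.9]
finger_gap: 0.0337
```

```bash
python3 - <<'E'
from h import *
go([.628,.071,.135])
E
python3 lean2.py .1
```

```text
t 26.6 tcp [ 0.5149 -0.1959  0.2321] yang 4.58 tilt [ 0.002 -0.001 -1.   ] F [-0.4 -0.5 -2.9] gap 0.0337 q7 0.45
tool cm [25.71 13.38  9.72]
t 26.6 tcp [ 0.5149 -0.1959  0.2321] yang 4.58 tilt [ 0.002 -0.001 -1.   ] F [-0.4 -0.5 -2.9] gap 0.0337 q7 0.45
0.02 u 218.4 edges (np.int64(204), np.int64(232)) mid-u -0.4
0.035 u 217.6 edges (np.int64(203), np.int64(232)) mid-u -0.1
0.05 u 216.7 edges (np.int64(202), np.int64(231)) mid-u -0.2
0.065 u 215.9 edges (np.int64(201), np.int64(231)) mid-u 0.1
0.08 u 215.0 edges (np.int64(201), np.int64(229)) mid-u 0.0
0.095 u 214.1 edges (np.int64(201), np.int64(228)) mid-u 0.4
0.11 u 213.2 edges (np.int64(198), np.int64(232)) mid-u -0.0
```

It is held vertical and centred (silhouette mid within 0.4 px of true vertical). Carrying it over the stop into the tray.

>>> drive_tool:
  increments:
    - [[1, 0.5, 0, 0], [1.7, 0.9, 0, 0], [1.8, 0.9, 0, 0], [1.8, 0.9, 0, 0], [1.8, 0.9, 0, 0], [1.8, 0.9, 0, 0], [1.8, 0.9, 0, 0], [1.8, 0.9, 0, 0], [1.8, 0.9, 0, 0], [1.8, 1.0, 0, 0], [1.8, 1.0, 0, 0], [1.8, 1.0, 0, 0], [1.7, 1.0, 0, 0], [1.5, 0.9, 0, 0], [1, 0.6, 0, 0], [0.6, 0.2, 0, 0], [0, 0, 0, 0], [0, 0, 0, 0], [0, 0, 0, 0]]

```text
time: 28.55
eef_pos: [0.6272, 0.0678, 0.2308]
ee_rot: [[-0.078, 0.997, -0.0], [0.997, 0.078, -0.001], [-0.001, -0.0, -1.0]]
ft_force: [-0.7, -0.2, -2.1]
finger_gap: 0.0332
```

```bash
python3 - <<'E'
from h import *
go([.628,.071,.135])
c=cam('scene')
for z in(.03,.05,.07):  # can_a silhouette columns
  u,v=proj(c,[.628,.131,z+.004]); r=c['color'][int(round(v)),int(u)-25:int(u)+30].astype(int); print(round(u,1),r.sum(1).tolist())
E
```

```text
t 28.55 tcp [0.6272 0.0678 0.2308] yang 4.48 tilt [-0.    -0.001 -1.   ] F [-0.7 -0.2 -2.1] gap 0.0332 q7 -0.04
tool cm [0.32 0.11 9.58]
362.0 [639, 633, 635, 639, 640, 637, 636, 639, 644, 635, 587, 500, 470, 489, 506, 525, 526, 537, 549, 552, 556, 559, 565, 572, 571, 572, 574, 578, 568, 566, 565, 564, 568, 564, 566, 568, 569, 562, 547, 550, 576, 615, 636, 639, 642, 639, 628, 554, 388, 355, 400, 417, 417, 408, 382]
362.7 [641, 642, 639, 642, 639, 638, 636, 641, 640, 636, 610, 542, 485, 477, 508, 511, 520, 534, 541, 550, 553, 557, 557, 572, 573, 576, 572, 571, 574, 568, 561, 568, 563, 569, 571, 574, 565, 563, 560, 554, 550, 580, 623, 639, 642, 636, 636, 618, 555, 422, 352, 409, 515, 593, 628]
363.3 [630, 636, 631, 636, 630, 633, 628, 630, 630, 623, 584, 500, 481, 490, 503, 513, 517, 508, 477, 445, 426, 407, 394, 397, 393, 391, 391, 402, 391, 394, 392, 400, 395, 392, 421, 453, 473, 519, 558, 556, 539, 494, 455, 454, 470, 469, 493, 505, 554, 624, 634, 632, 563, 438, 380]
```

can_a is confirmed at y≈0.131. Lowering can_b beside it.

>>> drive_tool:
  increments:
    - [[0.3, 0.1, 1, 0], [0, 0, 2, 0], [0, 0, 2, 0], [0, 0, 2, 0], [0, 0, 1, 0], [0, 0, 0.6, 0], [0, 0, 0.4, 0], [0, 0, 0.2, 0], [0, 0, 0, 0], [0, 0, 0, 0]]

```text
time: 29.6
eef_pos: [0.6309, 0.0727, 0.1439]
ee_rot: [[-0.08, 0.997, 0.006], [0.997, 0.08, 0.001], [0.001, 0.007, -1.0]]
ft_force: [-4.8, -0.9, 18.9]
finger_gap: 0.0335
```

>>> drive_tool:
  increments:
    - [[0, 0, 0.1, 0], [0, 0, 0.1, 0], [0, 0, 0.1, 0], [0, 0, 0, 0]]

```text
time: 30.0
eef_pos: [0.6322, 0.0729, 0.1433]
ee_rot: [[-0.08, 0.997, 0.009], [0.997, 0.08, 0.002], [0.001, 0.01, -1.0]]
ft_force: [-7.8, -0.8, 30.9]
finger_gap: 0.0338
```

Contact came 8 mm early, most likely because the can slid in the fingers at lift-off. I'll relieve the pressing and check the can before release.

>>> drive_tool:
  increments:
    - [[0, 0, -0.3, 0], [0, 0, -0.2, 0], [0, 0, -0.1, 0], [0, 0, 0, 0]]

```text
time: 30.4
eef_pos: [0.6292, 0.0725, 0.143]
ee_rot: [[-0.08, 0.997, 0.002], [0.997, 0.08, 0.0], [0.0, 0.002, -1.0]]
ft_force: [-0.5, -0.5, 8.7]
finger_gap: 0.0337
```

```bash
python3 - <<'E'
from h import *
go(None)
c=cam('scene')
for z in(.0,.01,.03,.05,.07,.09):
  u,v=proj(c,[.628,.0715,z+.004]); r=c['color'][int(round(v)),int(u)-22:int(u)+23].astype(int).sum(1); g=np.gradient(r); 
  a=abs(g); l=np.average(np.arange(12),weights=a[:12]**2); R=np.average(np.arange(32,45),weights=a[32:]**2); print(z,round(v),round(u,1),'L',round(l-22-u%1,1),'R',round(R-22-u%1,1))
cv2.imwrite('pics/s5.png',cv2.resize(c['color'][200:420,180:540,::-1],(720,440)))
E
```

```text
t 30.4 tcp [0.6292 0.0725 0.143 ] yang 4.58 tilt [ 0.002  0.    -1.   ] F [-0.5 -0.5  8.7] gap 0.0337 q7 -0.04
0.0 340 330.3 L -12.9 R 16.3
0.01 336 330.4 L -13.0 R 15.1
0.03 329 330.6 L -13.5 R 17.0
0.05 322 330.9 L -13.8 R 17.4
0.07 314 331.1 L -15.0 R 16.9
0.09 306 331.3 L -16.0 R 20.1
```

View pics/s5.png

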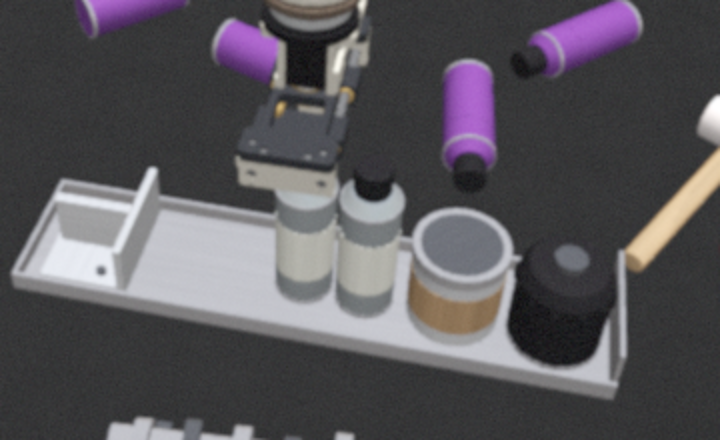

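Both cans stand in line next to the tin. I'll release, then go to the stop fin.

>>> drive_tool:
  increments:
    - [[0, 0, 0, 0], [0, 0, 0, 0], [0, 0, 0, 0], [0, 0, -1, 0], [0, 0, -2, 0], [0, 0, -3, 0], [0, 0, -4, 0], [-3, -0.1, 0, 0.013], [-4, -0.1, 0, 0], [-4, -0.1, 0, 0], [-4, -0.1, 0, 0], [-4, -0.1, 0, 0], [-2.2, -0.1, 0, 0], [0, 0, 0, 0], [0, 0, 0, 0]]
  hand: 0.55

```text
time: 31.95
eef_pos: [0.6364, -0.1396, 0.2416]
ee_rot: [[-0.066, 0.998, -0.001], [0.998, 0.066, 0.001], [0.001, -0.001, -1.0]]
ft_force: [-0.1, 0.7, -0.5]
finger_gap: 0.0506
```

```bash
python3 - <<'E'
from h import *
go([.640,-.139,.031])
c=cam('top','top2')
# white stop pixels: blob stats in top view, fin top edge
i=c['color'].astype(int)
for v in (110,118,124,130,136,144,150): print(v,i[v,355:420].sum(1).tolist()[::2])
E
```

```text
t 31.95 tcp [ 0.6364 -0.1396  0.2416] yang 3.77 tilt [-0.001  0.001 -1.   ] F [-0.1  0.7 -0.5] gap 0.0506 q7 0.29
tool cm [2.000e-02 3.800e-01 2.106e+01]
110 [480, 481, 481, 484, 305, 540, 629, 433, 485, 485, 486, 486, 485, 484, 483, 484, 484, 485, 487, 470, 100, 199, 212, 219, 308, 373, 415, 450, 480, 502, 519, 536, 556]
118 [494, 495, 500, 500, 323, 533, 633, 638, 651, 594, 270, 268, 598, 648, 644, 644, 652, 646, 639, 645, 217, 171, 194, 290, 362, 407, 443, 472, 496, 514, 530, 550, 569]
124 [493, 496, 497, 498, 354, 439, 635, 644, 649, 647, 650, 651, 650, 648, 562, 639, 564, 640, 636, 650, 644, 659, 477, 334, 390, 430, 462, 488, 508, 524, 541, 559, 577]
130 [483, 486, 487, 487, 413, 290, 636, 530, 478, 488, 464, 396, 370, 345, 291, 276, 273, 266, 273, 283, 284, 272, 305, 372, 414, 450, 476, 499, 518, 532, 550, 569, 586]
136 [488, 491, 492, 492, 431, 296, 648, 616, 409, 447, 484, 518, 553, 558, 575, 565, 603, 591, 588, 618, 597, 312, 346, 398, 435, 465, 491, 508, 525, 541, 561, 578, 592]
144 [488, 488, 489, 489, 469, 303, 544, 622, 574, 645, 651, 639, 639, 648, 651, 640, 654, 646, 648, 643, 502, 333, 391, 426, 460, 485, 505, 521, 537, 556, 573, 589, 603]
150 [487, 489, 493, 492, 497, 304, 489, 624, 590, 642, 554, 270, 308, 632, 651, 646, 651, 646, 651, 606, 311, 370, 411, 449, 476, 496, 517, 529, 547, 565, 579, 596, 609]
```

>>> drive_tool:
  increments:
    - [[0, 0.4, 2, 0], [0, 0, 3, 0], [0, 0, 3, 0], [0, 0, 3, 0], [0, 0, 3, 0], [0, 0, 3, 0], [0, 0, 2, 0], [0, 0, 1, 0], [0, 0, 0.6, 0], [0, 0, 0.3, 0], [0, 0, 0, 0], [0, 0, 0, 0]]

```text
time: 33.2
eef_pos: [0.6416, -0.1393, 0.0339]
ee_rot: [[-0.067, 0.998, 0.002], [0.998, 0.067, -0.0], [-0.0, 0.002, -1.0]]
ft_force: [-0.4, -0.2, -0.3]
finger_gap: 0.0506
```

>>> drive_tool:
  increments:
    - [[0, 0, 0, 0], [0, 0, 0, 0], [0, 0, 0, 0], [0, 0, 0, 0], [0, 0, 0, 0], [0, 0, 0, 0], [0, 0, 0, 0], [0, 0, 0, 0], [0, 0, 0, 0]]
  hand: 0.0
  force: 20

```text
time: 34.1
eef_pos: [0.6427, -0.1391, 0.033]
ee_rot: [[-0.067, 0.998, 0.004], [0.998, 0.067, -0.0], [-0.001, 0.004, -1.0]]
ft_force: [4.8, 0.2, -3.5]
finger_gap: 0.01
```

>>> drive_tool:
  increments:
    - [[0, 0, 0, 0], [0, 0, 0, 0], [0, 0, 0, 0]]

```text
time: 34.4
eef_pos: [0.6427, -0.1391, 0.033]
ee_rot: [[-0.067, 0.998, 0.004], [0.998, 0.067, -0.0], [-0.001, 0.003, -1.0]]
ft_force: [5.6, -0.2, -2.8]
finger_gap: 0.01
```

The fin is gripped (gap 10.0 mm). Sliding the stop up, fast at first and then slowly.

>>> drive_tool:
  increments:
    - [[0.5, 0.2, 0, 0], [1, 0, 0, 0], [1, 0, 0, 0], [1, 0, 0, 0], [1, 0, 0, 0], [1, 0, 0, 0], [1, 0, 0, 0], [1, 0, 0, 0], [1, 0, 0, 0], [1, 0, 0, 0], [1, 0, 0, 0], [0.6, 0, 0, 0], [0.4, 0, 0, 0], [0.2, 0, 0, 0], [0, 0, 0, 0], [0, 0, 0, 0]]

```text
time: 36.0
eef_pos: [0.6348, -0.0207, 0.0329]
ee_rot: [[-0.068, 0.998, -0.0], [0.998, 0.068, 0.001], [0.001, 0.0, -1.0]]
ft_force: [-1.2, 1.0, 5.2]
finger_gap: 0.0099
```

>>> drive_tool:
  increments:
    - [[0.2, 0, 0, 0], [0.2, 0, 0, 0], [0.2, 0, 0, 0], [0.2, 0, 0, 0], [0.2, 0, 0, 0], [0.2, 0, 0, 0], [0.2, 0, 0, 0], [0.2, 0, 0, 0], [0, 0, 0, 0]]

```text
time: 36.9
eef_pos: [0.6339, -0.0058, 0.0329]
ee_rot: [[-0.067, 0.998, 0.0], [0.998, 0.067, 0.0], [-0.0, 0.0, -1.0]]
ft_force: [-0.3, -2.2, 4.6]
finger_gap: 0.0098
```

```bash
cat > row.py <<'E'
from h import *
go(None); c=cam('scene')
for z in(.02,.05):
  p=[c_:=proj(c,[.6447-.0659*(y+.19)+.0,y,z+.004]) for y in(.02,.25)]
  u=np.arange(p[0][0],p[1][0]); v=np.interp(u,[p[0][0],p[1][0]],[p[0][1],p[1][1]])
  print(z,round(u[0]),[int(c['color'][int(round(b)),int(round(a))].astype(int).sum()) for a,b in zip(u,v)])
E
python3 row.py
```

```text
t 36.9 tcp [ 0.6339 -0.0058  0.0329] yang 3.86 tilt [ 0.  0. -1.] F [-0.3 -2.2  4.6] gap 0.0098 q7 0.12
0.02 304 [445, 446, 440, 443, 443, 441, 477, 584, 656, 672, 669, 599, 457, 389, 380, 386, 404, 429, 444, 449, 461, 474, 486, 488, 486, 496, 501, 509, 494, 492, 500, 498, 491, 491, 492, 496, 504, 490, 491, 487, 488, 463, 415, 357, 353, 400, 423, 436, 440, 455, 463, 482, 478, 480, 490, 496, 501, 501, 501, 496, 497, 494, 493, 488, 495, 490, 498, 501, 498, 491, 485, 477, 451, 505, 565, 567, 569, 570, 562, 511, 349, 246, 247, 267, 272, 281, 295, 342, 380, 371, 398, 421, 419, 412, 408, 423, 424, 424, 428, 439, 437, 435, 434, 437, 437, 433, 444, 449, 438, 439, 444, 447, 441, 445, 454, 434, 436, 385, 366, 349, 329, 318, 305, 302]
0.05 303 [485, 498, 526, 545, 477, 477, 486, 501, 528, 556, 475, 550, 638, 669, 675, 619, 453, 401, 423, 440, 451, 464, 479, 483, 479, 484, 498, 498, 504, 500, 496, 503, 499, 498, 496, 493, 498, 495, 503, 502, 500, 485, 489, 480, 462, 436, 404, 413, 424, 438, 453, 457, 469, 478, 485, 479, 482, 499, 495, 506, 505, 498, 500, 491, 492, 498, 490, 497, 501, 501, 503, 490, 491, 484, 472, 518, 553, 566, 562, 561, 559, 526, 431, 352, 313, 297, 293, 331, 419, 505, 547, 522, 553, 554, 526, 479, 514, 459, 382, 352, 336, 331, 340, 324, 324, 313, 318, 319, 340, 333, 330, 333, 344, 352, 427, 444, 472, 510, 525, 565, 558, 555, 534, 497, 460, 354, 360]
```

The stop, can_b and can_a are touching. About 7 px (12 mm) remains to the tin.

>>> drive_tool:
  increments:
    - [[0.15, 0, 0, 0], [0.15, 0, 0, 0], [0.15, 0, 0, 0], [0.15, 0, 0, 0], [0.15, 0, 0, 0], [0.15, 0, 0, 0], [0, 0, 0, 0]]

```text
time: 37.65
eef_pos: [0.6333, 0.0023, 0.0329]
ee_rot: [[-0.067, 0.998, 0.0], [0.998, 0.067, -0.001], [-0.001, 0.0, -1.0]]
ft_force: [-0.3, -2.3, 5.9]
finger_gap: 0.0099
```

>>> drive_tool:
  increments:
    - [[0.1, 0, 0, 0], [0, 0, 0, 0]]

```text
time: 37.85
eef_pos: [0.6332, 0.0031, 0.0329]
ee_rot: [[-0.067, 0.998, 0.0], [0.998, 0.067, -0.001], [-0.001, 0.0, -1.0]]
ft_force: [-0.0, -3.7, 6.3]
finger_gap: 0.0097
```

```bash
python3 row.py
```

```text
t 37.85 tcp [0.6332 0.0031 0.0329] yang 3.81 tilt [ 0.    -0.001 -1.   ] F [-0.  -3.7  6.3] gap 0.0097 q7 0.1
0.02 304 [435, 442, 437, 446, 439, 440, 445, 445, 436, 447, 443, 478, 572, 652, 667, 669, 574, 434, 382, 383, 384, 403, 430, 440, 451, 463, 481, 472, 484, 488, 494, 498, 505, 501, 497, 498, 497, 492, 496, 492, 495, 501, 508, 499, 493, 483, 453, 404, 381, 401, 413, 427, 445, 452, 461, 478, 483, 492, 491, 494, 497, 498, 505, 501, 494, 498, 496, 495, 491, 495, 498, 508, 498, 486, 487, 468, 462, 505, 549, 509, 354, 244, 253, 273, 276, 284, 304, 344, 371, 371, 396, 414, 418, 422, 415, 422, 427, 426, 435, 432, 435, 434, 445, 437, 439, 439, 437, 443, 437, 437, 439, 448, 444, 447, 447, 446, 437, 380, 351, 347, 336, 315, 330, 304]
0.05 303 [260, 388, 518, 559, 465, 476, 489, 499, 528, 551, 464, 483, 491, 518, 545, 571, 599, 657, 674, 672, 603, 453, 402, 422, 439, 454, 461, 482, 477, 486, 487, 487, 500, 497, 503, 507, 496, 495, 494, 494, 499, 495, 496, 502, 503, 497, 496, 485, 485, 437, 398, 412, 415, 439, 441, 451, 474, 476, 481, 488, 491, 496, 505, 503, 502, 500, 503, 493, 494, 498, 489, 494, 500, 501, 494, 494, 489, 484, 478, 501, 542, 515, 431, 364, 303, 301, 298, 324, 414, 507, 552, 529, 554, 549, 524, 482, 515, 462, 392, 339, 321, 328, 345, 337, 327, 320, 317, 316, 343, 340, 326, 322, 344, 338, 432, 440, 476, 510, 535, 560, 567, 554, 539, 504, 449, 356, 356]
```

>>> drive_tool:
  increments:
    - [[0.1, 0, 0, 0], [0.1, 0, 0, 0], [0.1, 0, 0, 0], [0, 0, 0, 0]]

```text
time: 38.3
eef_pos: [0.6331, 0.0061, 0.0329]
ee_rot: [[-0.067, 0.998, 0.0], [0.998, 0.067, -0.001], [-0.001, 0.0, -1.0]]
ft_force: [-1.2, -4.0, 5.0]
finger_gap: 0.0096
```

>>> drive_tool:
  increments:
    - [[0.1, 0, 0, 0], [0, 0, 0, 0]]

```text
time: 38.5
eef_pos: [0.633, 0.007, 0.0329]
ee_rot: [[-0.066, 0.998, 0.0], [0.998, 0.066, -0.001], [-0.001, 0.0, -1.0]]
ft_force: [-0.6, -4.4, 5.5]
finger_gap: 0.01
```

```bash
python3 row.py
```

```text
t 38.5 tcp [0.633  0.007  0.0329] yang 3.81 tilt [ 0.    -0.001 -1.   ] F [-0.6 -4.4  5.5] gap 0.01 q7 0.09
0.02 304 [456, 426, 437, 436, 433, 443, 444, 444, 440, 441, 433, 443, 441, 449, 548, 635, 672, 670, 610, 457, 387, 365, 358, 399, 428, 441, 451, 464, 474, 486, 483, 486, 492, 503, 503, 504, 496, 502, 493, 488, 496, 495, 499, 494, 511, 493, 493, 483, 469, 424, 350, 392, 411, 436, 441, 455, 457, 471, 476, 479, 483, 489, 500, 500, 504, 502, 499, 495, 490, 490, 493, 489, 503, 493, 505, 500, 496, 486, 449, 394, 302, 241, 242, 251, 276, 287, 306, 352, 373, 372, 397, 412, 418, 410, 413, 419, 420, 425, 434, 427, 433, 429, 438, 441, 437, 428, 444, 447, 447, 445, 444, 435, 445, 446, 447, 444, 429, 392, 364, 351, 336, 316, 314, 307]
0.05 303 [218, 224, 246, 393, 448, 481, 490, 503, 539, 553, 475, 480, 486, 516, 550, 565, 464, 490, 555, 638, 669, 667, 604, 447, 391, 416, 435, 444, 457, 473, 480, 483, 478, 492, 496, 504, 504, 505, 498, 494, 497, 495, 495, 491, 498, 501, 503, 494, 494, 484, 478, 438, 400, 399, 421, 436, 447, 459, 455, 468, 482, 486, 495, 488, 498, 498, 500, 501, 496, 496, 497, 493, 491, 493, 493, 503, 497, 492, 492, 483, 472, 440, 388, 361, 303, 298, 303, 333, 418, 503, 542, 524, 553, 553, 524, 484, 514, 461, 383, 352, 329, 332, 348, 327, 319, 321, 309, 320, 337, 336, 340, 326, 347, 344, 432, 444, 478, 507, 526, 564, 560, 554, 538, 497, 456, 352, 364]
```

There is no visible gap now. I'll add a 1 mm nudge and watch the force.

>>> drive_tool:
  increments:
    - [[0.1, 0, 0, 0], [0, 0, 0, 0], [0, 0, 0, 0]]

```text
time: 38.85
eef_pos: [0.6329, 0.008, 0.0329]
ee_rot: [[-0.066, 0.998, 0.0], [0.998, 0.066, -0.001], [-0.001, 0.0, -1.0]]
ft_force: [-0.2, -4.6, 4.9]
finger_gap: 0.0099
```

```bash
python3 row.py | cut -c1-700 | tail -2 | awk '{print substr($0,1,60)}'; python3 - <<'E'
from h import *
c=cam('scene'); a=cv2.imread('pics/scene0.png')[:,:,::-1]
# tin/filter shift since start (crop around them, away from cans)
for n,(x0,x1,y0,y1) in dict(tin=(392,432,310,366),filter=(440,486,325,378)).items():
  g=lambda i:cv2.cvtColor(np.ascontiguousarray(i[y0:y1,x0:x1]),cv2.COLOR_RGB2GRAY).astype(np.float32)
  print(n,cv2.phaseCorrelate(g(a),g(c['color'])))
E
```

```text
0.02 304 [367, 411, 426, 439, 443, 453, 443, 438, 445, 440, 
0.05 303 [237, 225, 212, 303, 385, 466, 493, 496, 533, 558, 
tin ((0.005447307651770927, -0.007467434044137633), 1.022787116765976)
filter ((0.0010130840690543153, -0.029984768349226698), 1.0140759459248296)
```

>>> drive_tool:
  increments:
    - [[0.1, 0, 0, 0], [0, 0, 0, 0]]

```text
time: 39.15
eef_pos: [0.6329, 0.008, 0.0329]
ee_rot: [[-0.066, 0.998, 0.0], [0.998, 0.066, -0.002], [-0.002, 0.0, -1.0]]
ft_force: [-0.0, -5.3, 4.2]
finger_gap: 0.0096
```

>>> drive_tool:
  increments:
    - [[0.1, 0, 0, 0], [0, 0, 0, 0]]

```text
time: 39.35
eef_pos: [0.6329, 0.0086, 0.0329]
ee_rot: [[-0.066, 0.998, 0.0], [0.998, 0.066, -0.002], [-0.002, 0.0, -1.0]]
ft_force: [0.3, -6.5, 4.6]
finger_gap: 0.0099
```

```bash
python3 - <<'E'
from h import *
go(None)
c=cam('scene'); a=cv2.imread('pics/scene0.png')[:,:,::-1]
for n,(x0,x1,y0,y1) in dict(tin=(392,432,310,366),filter=(440,486,325,378)).items():
  g=lambda i:cv2.cvtColor(np.ascontiguousarray(i[y0:y1,x0:x1]),cv2.COLOR_RGB2GRAY).astype(np.float32)
  print(n,cv2.phaseCorrelate(g(a),g(c['color'])))
E
python3 row.py
```

```text
t 39.35 tcp [0.6329 0.0086 0.0329] yang 3.76 tilt [ 0.    -0.002 -1.   ] F [ 0.3 -6.5  4.6] gap 0.0099 q7 0.09
tin ((0.20384511587064935, 0.05102865843753435), 1.0097425905863444)
filter ((0.040462235593462736, -0.0010068063241668312), 1.032289789966595)
t 39.4 tcp [0.6329 0.0085 0.0329] yang 3.76 tilt [ 0.    -0.002 -1.   ] F [ 0.2 -7.9  5.7] gap 0.0097 q7 0.09
0.02 304 [413, 420, 430, 445, 440, 440, 435, 439, 441, 448, 432, 441, 439, 446, 470, 580, 655, 673, 665, 609, 464, 379, 368, 387, 405, 429, 443, 458, 466, 477, 478, 480, 491, 490, 502, 498, 501, 500, 499, 495, 492, 498, 491, 497, 502, 508, 499, 498, 489, 466, 378, 355, 392, 422, 438, 447, 457, 463, 473, 483, 477, 482, 489, 500, 508, 501, 500, 501, 493, 496, 486, 491, 496, 499, 502, 492, 496, 491, 478, 427, 332, 245, 245, 260, 268, 273, 290, 312, 361, 367, 395, 414, 414, 410, 410, 413, 430, 428, 429, 425, 437, 437, 440, 435, 434, 427, 449, 442, 442, 447, 443, 441, 451, 449, 446, 442, 437, 406, 408, 378, 338, 321, 324, 316]
0.05 303 [231, 222, 210, 249, 354, 467, 488, 504, 531, 560, 470, 476, 499, 515, 546, 559, 471, 481, 515, 595, 654, 672, 669, 602, 450, 394, 429, 445, 462, 462, 472, 489, 485, 485, 494, 503, 507, 506, 504, 497, 497, 496, 489, 497, 496, 497, 501, 505, 496, 501, 486, 475, 441, 396, 396, 424, 437, 448, 457, 472, 476, 481, 481, 492, 500, 494, 498, 502, 497, 490, 501, 496, 489, 499, 500, 489, 500, 498, 499, 479, 482, 475, 423, 360, 301, 305, 301, 312, 368, 454, 532, 516, 552, 556, 548, 506, 532, 482, 422, 369, 347, 326, 353, 325, 326, 311, 323, 318, 332, 315, 335, 328, 341, 343, 431, 432, 455, 500, 520, 570, 564, 553, 541, 495, 465, 365, 353]
```

The force has risen to 6.5–8 N and the tin moved only about 0.3 mm, so the row is in contact. I'll release the fin and rise.

>>> drive_tool:
  increments:
    - [[-0.1, 0, 0, 0], [0, 0, 0, 0]]

```text
time: 39.65
eef_pos: [0.6329, 0.0085, 0.0329]
ee_rot: [[-0.066, 0.998, 0.0], [0.998, 0.066, -0.001], [-0.001, 0.0, -1.0]]
ft_force: [0.6, -5.5, 6.0]
finger_gap: 0.0097
```

>>> drive_tool:
  increments:
    - [[0, 0, 0, 0], [0, 0, 0, 0], [0, 0, 0, 0], [0, 0, 0, 0], [0, 0, -1, 0], [0, 0, -2, 0], [0, 0, -3, 0], [0, 0, -4, 0], [0, 0, -4, 0], [0, 0, -4, 0], [-4, 0, 0, 0], [-4, 0, 0, 0], [-4, 0, 0, 0], [-2, 0, 0, 0], [0, 0, 0, 0]]
  hand: 0.5

```text
time: 41.15
eef_pos: [0.6415, -0.1358, 0.2136]
ee_rot: [[-0.06, 0.998, 0.001], [0.998, 0.06, -0.003], [-0.003, 0.0, -1.0]]
ft_force: [0.2, -0.5, -0.5]
finger_gap: 0.0464
```

```bash
python3 - <<'E'
from h import *
go(None)
a=cam('scene'); t=cam('wrist') if 0 else cam('top')
A=cv2.resize(a['color'][200:400,180:540],(720,400)); T=cv2.resize(t['color'][90:190,150:420],(540,200))
o=np.zeros((600,720,3),np.uint8); o[:400]=A; o[400:,:540]=T
cv2.imwrite('pics/fin.png',o[:,:,::-1])
E
```

```text
t 41.15 tcp [ 0.6415 -0.1358  0.2136] yang 3.44 tilt [ 0.001 -0.003 -1.   ] F [ 0.2 -0.5 -0.5] gap 0.0464 q7 0.3
```

View pics/fin.png

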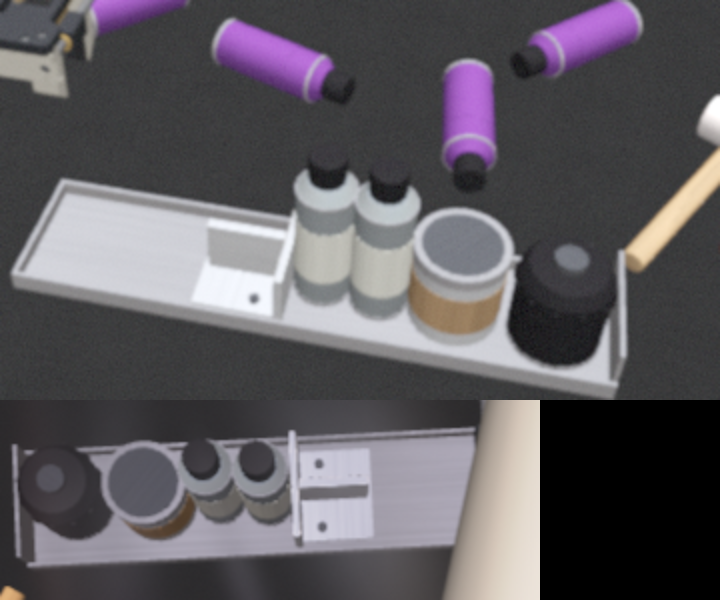

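The final view shows the stop, both upright cans, the tin and the filter in contact. I'll do a quick numeric check of the mid-line, then hand in.

```bash
python3 - <<'E'
from h import *
c=cam('top')
for n,u,v,z in(('a',150+202/2,90+58/2,.169),('b',150+257.5/2,90+60/2,.169),('tin',150+145/2,90+82/2,.088)):
  p=onz(c,u,v,z); print(n,p.round(4),'off mid mm',round(1000*(p[0]-(.6447-.0659*(p[1]+.19))),1))
E
```

```text
a [0.6229 0.141  0.169 ] off mid mm -0.0
b [0.6217 0.0889 0.169 ] off mid mm -4.6
tin [0.6212 0.2116 0.088 ] off mid mm 3.0
```

Both cans lie within 5 mm of the tray's middle, and their spacing (52–54 mm) fits contact.

```bash
python3 -c "
from h import *
go(None); print(manip.close_job())"
```

```text
t 41.3 tcp [ 0.6422 -0.1283  0.213 ] yang 3.91 tilt [ 0.     0.002 -1.   ] F [ 0.7  1.3 -0.3] gap 0.0459 q7 0.3
the job is handed in; nothing more can be done
None
```

Both cans stand upright in single file in the tray, and the stop is slid up against them with no visible gaps. I handed the job in at about 41 s, with the robot touching nothing.

- **can_a:** I dragged its cap to mid-tray, gripped it and pivoted it upright on its base edge. The stop later pushed it the last 12 mm or so to the tin.
- **can_b:** Pivoting it upright on the bench failed at first because the base slid. When I loosened the grip it slipped out of the fingers and landed standing on the bench. I regripped it, carried it over vertical and set it on the tray floor. It touched down 8 mm early, because it had slid in the fingers, and peaked at about 31 N at the wrist.
- **Stop:** I pushed it by its fin until the force rose to between 6.5 and 8 N. The tin moved about 0.3 mm and the filter showed essentially no movement.
- **Last checks:** The last picture and measurements put can_a on the tray's mid-line and can_b about 5 mm off it, within measuring error of a few mm. Their measured spacing is 52 mm against 54 mm for exact contact. I never went near the mallet or the purple cans, and the pulley was not touched, but I took no final picture that shows it.

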